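# Vessel clips before a dissolution run

## Robot

A 6-joint arm with a two-finger parallel gripper is mounted at the origin on the work surface. World frame = base frame: x ahead of the robot, y to its left, z up, the work surface at z = 0. Lengths are in m, angles in degrees, forces in N, time in s.
With the tool pointing down it reaches from about 0.275 to 0.825 m from the base axis. Payload 4.9 kg.
Tool frame: the origin (TCP) lies at the very end of the fingers, on their centre line; the grasp point (between the pads) lies grip_point_offset behind it (grip_point_offset is the distance from the TCP to the grasp point, in m); z points along the fingers, y is the direction in which the jaws open and shut (so a half turn about z gives the same grasp; the last joint's range is limited). The gripper opens to 85 mm and grips with 20 to 120 N. Pads are 22 mm wide; open, the fingers measure 114 mm over their backs; the gripper's body (76 mm by 85 mm) begins 54 mm behind the grasp point. The pads swing forward as they close: fully open they stand 13 mm farther back than shut.
Start: joints at [64.905, 18.69, -11.035, 60.275, 0, 82.311], TCP at [0.165, 0.525, 0.231] pointing down, gripper open.
Joint ranges: [-152.03, 152.03], [-55.5, 102.48], [-74.3, 77.21], [-110.64, 120.58], [-84.22, 78.4], [-180, 180]. Speed limits (degrees/s): [147.25, 147.25, 180, 180, 180, 180].

## Interface

Orientations are given as a 3x3 rotation matrix whose columns are the frame's x, y, z axes.
In Python, from cell import * gives the robot as it stands. The module is installed in compiled form; this text tells all that it offers.
- The arm moves only by the tool drive_tool, never from a script. Its argument "plan" is a list of rows, each a list of 7 numbers: the turn, a rotation vector about the tool's x, y, z in degrees, then the shift along the tool's x, y, z in m, then the closure, from -1 (fully open) to 1 (shut). A call has 1 to 20 rows; each row is the pose to reach, as a shift and turn from the pose commanded when the call began, along the tool's axes at that moment; what a row does not reach only later rows make up. A row lasts 1/8 s, in which the tool goes at most 62.5 mm and 10.7 degrees, less where a joint would pass 70% of its speed; a pose out of reach is approached as far as the arm can. A call with a gripper value outside its range is refused whole. The fingers move at their own pace and stop on an object; "newtons" is the grip in N (left out, the last holds). Time passes only in rows, so rows that repeat a pose let the fingers close. It gives the time, the measured TCP pose, the force and the opening at its end, in the units of the state.
- get_obs(): the state, without advancing time (a new reading comes with each control period).
- snapshot(name): name is "scene" or "top"; returns a dict with "image" (480x640x3 uint8, red, green, blue), "fx", "fy", "cx", "cy" (pixels), "world_to_cam" (4x4, takes a point from world to camera coordinates). Camera axes: x right, y up, looking along -z (the intrinsics and any distortion apply to the point x, -y, -z); pixel columns grow to the right and rows downward; lengths in m; the calibration is good to about 2 mm. A picture is of the moment at which its call begins. There is no depth.
- sign_off(): hands the job in, once; it reports no verdict.
The state is a dict: "time": time; "joint_positions": joint angles; "joint_velocities": joint speeds; "tau": joint torques, N m; "eef_pos": TCP position; "ee_rot": TCP orientation; "force": force on the tool from outside, world axes, zero at the start; "torque": the same for the moment, N m; "grip_width": finger opening in m.
Only numpy, scipy, OpenCV 4.12 (cv2) and the standard library are available. Lean on these libraries where they do the work, as an engineer would, in place of code of your own. Each camera call takes 0.05 s, during which the arm holds its last target. There are 200 camera calls.

## Task

Each blue heating block has a push-push retaining clip with a white round knob: one full press locks it low, the next full press lets it spring up. Lock the clip of the block whose amber vessel is not yet held (its clip is still up), and release the clip of the empty block so that the next vessel can go in. Leave the clip that already holds its vessel alone, locked.

Things in the scene. Friction and masses are not known exactly. Their poses are not given: they have to be found in the camera images.
- knob_loose (a point): Centre of the flat top of the clip knob to lock: its block holds an amber vessel (white cover) and its clip starts raised. White disc 36 mm across, 14 mm thick, on a steel stem with a tongue towards the vessel. Height of this point over the bench: 135 mm raised, 121 mm locked, 113 mm at the hard stop. z is up; x runs along the block from well to knob. Press it once, fully.
- knob_empty (a point): Centre of the flat top of the clip knob to release: its block's well is empty and its clip starts locked (low). Same knob, axes, heights and spring as the others. Each block is blue, 170 long x 92 wide x 80 mm high, with a 64 mm well centred 83 mm from the knob along -x; a seated vessel's cover reaches 109 mm over the bench. Press it once, fully.
- knob_done (a point): Centre of the flat top of the clip knob to leave alone: its block holds the other amber vessel and its clip starts locked (low, 121 mm) and must stay so. Same knob, block, axes, heights and spring as the others.
- clip_loose (a joint): Depth of the clip of knob_loose (m): 0.002 raised, 0.017 locked, 0.024 at the hard stop. All three clips: a press counts only if taken down to the stop, then let go: from raised it comes back 7 mm and stays locked; from locked it springs up to raised. Pressed slowly (30 mm/s) the knob pushes back with 2 to 4 N; a sharp rise above 6 N means the stop.
Mind the look-alikes: they are no part of the job. Leave any yellow look-alike of the part that bears knob_empty alone.

How it is judged:
By the outcome, as a careful person would: the job done as asked, in the order asked, and still so for the second after the job is handed in, with the robot touching nothing.
It also fails if it takes over 43 s, if anything falls off the work surface, if the arm or the gripper's body presses on something with over 40 N, if the wrist force passes 120 N, or if a joint passes its speed limit or range.

## Working session

There is one attempt and no reset: what is moved stays moved. The work goes in short steps, Python scripts to look and compute and a tool call to move; the robot and the scene stay as the last step left them, time stands still between calls to the robot, and variables do not carry over. Pictures are saved under pics/ and viewed, about 8 in all and at most 12, crops included, and the job is handed in when it is done.

Besides the shell and the picture viewer there is one more tool, called after "Emit:" by a JSON object that holds its "name" and its "arguments". drive_tool: Moves the arm, as the interface text tells. Its arguments: {"type":"object","properties":{"plan":{"type":"array","items":{"type":"array","items":{"type":"number"}}},"newtons":{"type":"number"}},"required":["plan"]}

```bash
mkdir -p pics
python3 - <<'E'
from cell import *
import cv2,numpy as np,pickle
o=get_obs();print(o)
for n in("scene","top"):
    s=snapshot(n);pickle.dump(s,open(n+".pkl","wb"));cv2.imwrite(f"pics/{n}0.png",s["image"][:,:,::-1])
    print(n,{k:v for k,v in s.items() if k!="image"})
E
```

```text
{'time': 0.0, 'joint_positions': array([ 6.49033882e+01,  1.87317690e+01, -1.10920402e+01,  6.02755812e+01,
        1.76706275e-03,  8.23126009e+01]), 'joint_velocities': array([-0.0038016 ,  0.02373587,  0.04541546,  0.04619467,  0.03674241,
       -0.01825122]), 'tau': array([-1.75854359e-03, -4.43394899e+01,  2.62440276e+01,  1.54067535e-02,
       -3.83441156e-04, -3.51121543e-06]), 'eef_pos': array([0.16426997, 0.52428011, 0.23050552]), 'ee_rot': array([[-9.54192125e-01,  2.99193593e-01, -7.63690353e-04],
       [ 2.99194452e-01,  9.54190889e-01, -1.55784199e-03],
       [ 2.62610035e-04, -1.71497248e-03, -9.99998495e-01]]), 'force': array([ 0.06996617, -0.09631857,  0.40378883]), 'torque': array([ 0.04494134, -0.00807935,  0.00847336]), 'grip_width': 0.08534837386846125}
scene {'fx': 445.07977681116114, 'fy': 445.07977681116114, 'cx': 318.3817966381502, 'cy': 246.26112914881165, 'world_to_cam': array([[-0.97080052,  0.23986421,  0.00339452,  0.40641006],
       [-0.21420533, -0.8731482 ,  0.43786789,  0.11552655],
       [ 0.10799275,  0.42435525,  0.89903292, -1.06424529],
       [ 0.        ,  0.        ,  0.        ,  1.        ]])}
top {'fx': 573.5073110083767, 'fy': 573.5073110083767, 'cx': 316.60676472649874, 'cy': 241.93260012239367, 'world_to_cam': array([[-0.00567838, -0.99994669,  0.00862392,  0.0607425 ],
       [ 0.99309061, -0.00462817,  0.1172588 , -0.4712625 ],
       [-0.11721263,  0.00923018,  0.99306395, -1.39119168],
       [ 0.        ,  0.        ,  0.        ,  1.        ]])}
```

View pics/scene0.png

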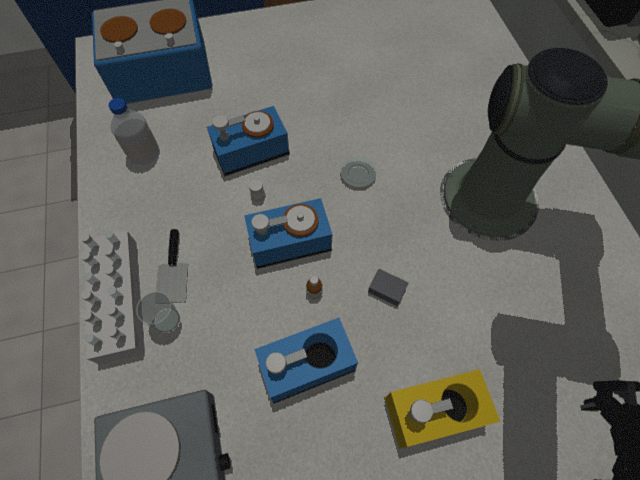

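View pics/top0.png

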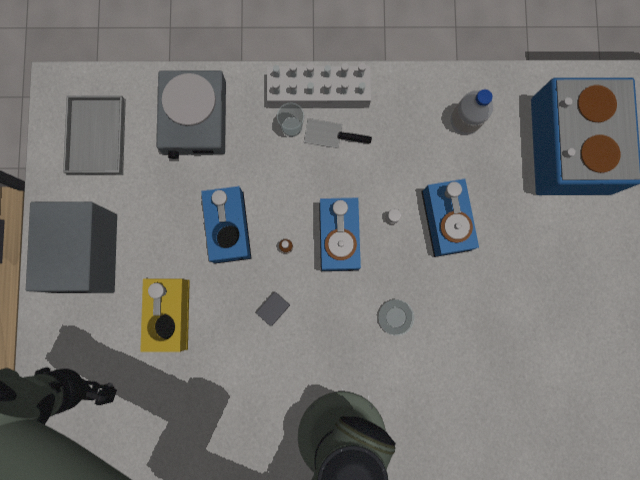

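The top view shows the empty blue block's knob at (220,198), and two vessel-block knobs at (340,207) and (454,189). In the scene view these are at (276,363), (261,224) and (221,124). The look-alikes are the yellow block's knob at top (156,290), the loose white bits at (393,216), and the blue double box at top right. The knob at (454,189) looks raised, so I'll triangulate to check.

```bash
cat > h.py <<'E'
import cv2,numpy as np,pickle
def ray(s,u,v):
    T=s["world_to_cam"];R=T[:3,:3];d=np.array([(u-s["cx"])/s["fx"],-(v-s["cy"])/s["fy"],-1])
    return -R.T@T[:3,3],R.T@d
def plane(s,uv,z):
    c,d=ray(s,*uv);return c+d*(z-c[2])/d[2]
def tri(rays):
    A=np.zeros((3,3));b=np.zeros(3)
    for c,d in rays:
        d=d/np.linalg.norm(d);P=np.eye(3)-np.outer(d,d);A+=P;b+=P@c
    p=np.linalg.solve(A,b);return p,[np.linalg.norm(np.cross(p-c,d/np.linalg.norm(d)))*1e3 for c,d in rays]
def knob(s,u,v,r=13,thr=150):
    hsv=cv2.cvtColor(s["image"],cv2.COLOR_RGB2HSV)
    m=((hsv[...,2]>thr)&(hsv[...,1]<60)).astype(np.uint8)
    w=np.zeros_like(m);cv2.circle(w,(u,v),r,1,-1);m&=w
    m=cv2.morphologyEx(m,cv2.MORPH_OPEN,cv2.getStructuringElement(cv2.MORPH_ELLIPSE,(9,9)))
    c=max(cv2.findContours(m,cv2.RETR_EXTERNAL,cv2.CHAIN_APPROX_NONE)[0],key=cv2.contourArea)
    return cv2.fitEllipse(c)
E
python3 - <<'E'
from h import *
S=pickle.load(open("scene.pkl","rb"));T=pickle.load(open("top.pkl","rb"))
K={"empty":((276,363),(220,198)),"mid":((261,223),(340,207)),"right":((221,123),(454,189)),"yellow":((422,411),(156,290))}
for n,(a,b) in K.items():
    print(n,"V",S["image"][a[1],a[0]],T["image"][b[1],b[0]])
    try:
        ea=knob(S,*a);eb=knob(T,*b);p,r=tri([ray(S,*ea[0]),ray(T,*eb[0])])
        print(np.round(ea[0],1),np.round(ea[1],1),np.round(eb[0],1),np.round(eb[1],1),p.round(4),np.round(r,1),plane(T,eb[0],.121).round(4),plane(S,ea[0],.121).round(4),plane(S,ea[0],.135).round(4))
    except Exception as e: print(e)
c=[]
for I,(u,v) in((S,(276,363)),(T,(220,198)),(S,(261,223)),(T,(340,207)),(S,(221,123)),(T,(454,189))):
    c.append(cv2.resize(I["image"][v-32:v+32,u-32:u+32],None,fx=4,fy=4,interpolation=2))
cv2.imwrite("pics/crop.png",np.vstack([np.hstack(c[0::2]),np.hstack(c[1::2])])[:,:,::-1])
E
```

```text
empty V [152 150 146] [158 155 154]
max() iterable argument is empty
mid V [142 142 138] [159 156 156]
max() iterable argument is empty
right V [137 136 133] [158 155 154]
max() iterable argument is empty
yellow V [145 139 133] [152 148 148]
max() iterable argument is empty
```

View pics/crop.png

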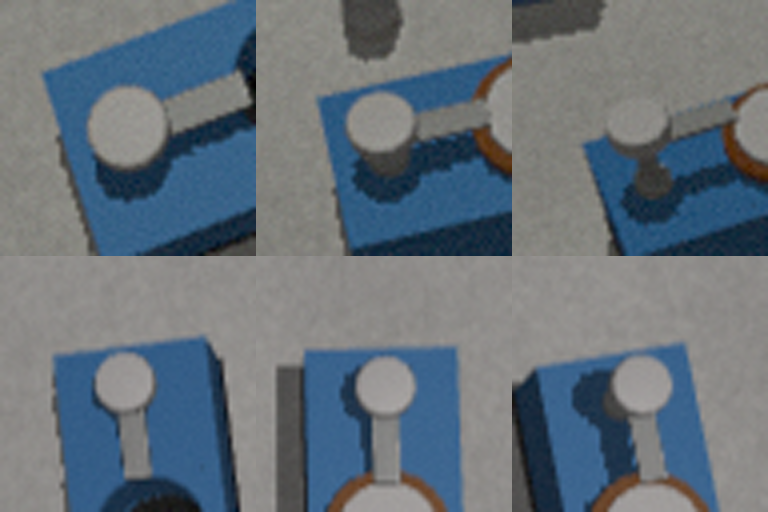

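The crop settles it. The right block's knob, top (454,189), stands clear on a bare stem over a vessel, so it is the loose one. The middle knob (340,207) is low over a vessel and is the done one. The left blue block is empty with its clip low.

Run:
```python
from h import *
S=pickle.load(open("scene.pkl","rb"));T=pickle.load(open("top.pkl","rb"))
K={"empty":((275.4,362.1),(218.9,197.1),.121),"mid":((259.9,220.9),(340.1,206.9),.121),"loose":((220.1,120.4),(454.1,188.9),.135)}
for n,(a,b,z) in K.items():
    p,r=tri([ray(S,*a),ray(T,*b)]);print(n,p.round(4),np.round(r,1),plane(T,b,z).round(4),plane(S,a,z).round(4))
hsv=cv2.cvtColor(T["image"],cv2.COLOR_RGB2HSV)
for n,(u,v) in {"empty":(219,197),"loose":(454,189)}.items():
    w=T["image"][v-12:v+13,u-12:u+13].astype(int)
    m=((w[...,0]>w[...,2]-12)&(w[...,0]>120)).astype(np.uint8)
    m=cv2.morphologyEx(m,cv2.MORPH_OPEN,cv2.getStructuringElement(cv2.MORPH_ELLIPSE,(11,11)))
    mm=cv2.moments(m,True);print(n,mm["m10"]/mm["m00"]+u-12,mm["m01"]/mm["m00"]+v-12,mm["m00"])
from cell import get_obs
R=get_obs()["ee_rot"];print(R.round(4))
```

```text
empty [0.5661 0.2854 0.1244] [0.1 0.1] [0.5667 0.286  0.121 ] [0.5663 0.2846 0.121 ]
mid [0.5411 0.0044 0.1257] [0.4 0.4] [0.5424 0.004  0.121 ] [0.5408 0.0018 0.121 ]
loose [ 0.5795 -0.2581  0.1409] [0.2 0.2] [ 0.581  -0.2597  0.135 ] [ 0.5797 -0.2635  0.135 ]
empty 218.66225165562915 197.35099337748343 151.0
loose 453.8904109589041 188.63698630136986 146.0
[[-9.542e-01  2.992e-01 -6.000e-04]
 [ 2.992e-01  9.542e-01 -1.400e-03]
 [ 2.000e-04 -1.500e-03 -1.000e+00]]
```

Triangulated heights (124 and 141 mm) match locked and raised, with a common offset of about 4–6 mm. I'll move above knob_loose first with the jaws shut.

Emit:
{"name": "drive_tool", "arguments": {"plan": [[0, 0, 0, -0.035, -0.035, 0, 1], [0, 0, 0, -0.07, -0.07, 0, 1], [0, 0, 0, -0.105, -0.104, 0, 1], [0, 0, 0, -0.14, -0.138, 0, 1], [0, 0, 0, -0.175, -0.173, 0, 1], [0, 0, 0, -0.21, -0.207, 0, 1], [0, 0, 0, -0.245, -0.242, 0, 1], [0, 0, 0, -0.28, -0.276, 0, 1], [0, 0, 0, -0.315, -0.311, 0, 1], [0, 0, 0, -0.35, -0.345, 0, 1], [0, 0, 0, -0.385, -0.38, 0, 1], [0, 0, 0, -0.42, -0.414, 0, 1], [0, 0, 0, -0.455, -0.449, 0, 1], [0, 0, 0, -0.49, -0.483, 0, 1], [0, 0, 0, -0.525, -0.518, 0, 1], [0, 0, 0, -0.56, -0.552, 0, 1], [0, 0, 0, -0.595, -0.587, 0, 1], [0, 0, 0, -0.62, -0.612, 0, 1], [0, 0, 0, -0.631, -0.623, 0.03, 1], [0, 0, 0, -0.631, -0.623, 0.06, 1]]}}

```text
time: 2.6
eef_pos: [0.5806, -0.2599, 0.1699]
ee_rot: [[-0.954, 0.301, 0.0], [0.301, 0.954, -0.0], [-0.0, -0.0, -1.0]]
force: [0.4, -0.3, -1.1]
grip_width: 0.0001
```

Run:
```python
from cell import *
import cv2,numpy as np
S=snapshot("scene")["image"];T=snapshot("top")["image"]
f=lambda I,u,v:cv2.resize(I[max(v-60,0):max(v-60,0)+120,u-60:u+60],None,fx=3,fy=3,interpolation=2)
cv2.imwrite("pics/c2.png",np.hstack([f(S,220,125),f(T,454,189)])[:,:,::-1])
```

```text
(no output)
```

View pics/c2.png

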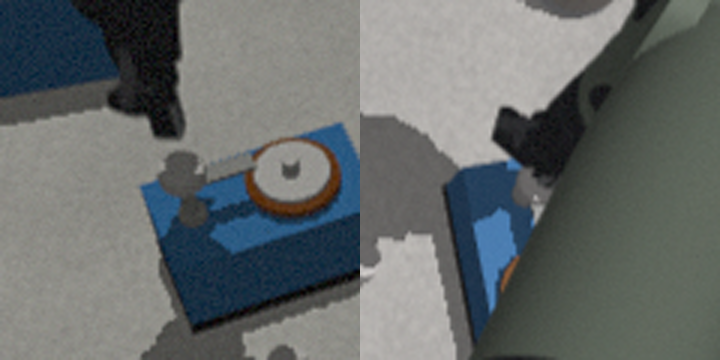

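The fingertip is above the raised knob, at about (170,130) against (183,160) in the left crop, which is consistent with the 35 mm gap. I'll descend slowly.

Emit:
{"name": "drive_tool", "arguments": {"plan": [[0, 0, 0, 0, 0, 0.015, 1], [0, 0, 0, 0, 0, 0.028, 1], [0, 0, 0, 0, 0, 0.031, 1], [0, 0, 0, 0, 0, 0.034, 1], [0, 0, 0, 0, 0, 0.037, 1], [0, 0, 0, 0, 0, 0.04, 1], [0, 0, 0, 0, 0, 0.043, 1]]}}

```text
time: 3.58
eef_pos: [0.5806, -0.2586, 0.1285]
ee_rot: [[-0.954, 0.299, 0.001], [0.299, 0.954, -0.0], [-0.001, -0.0, -1.0]]
force: [0.1, 0.8, 1.8]
grip_width: 0.0002
```

Contact is made (about 2 N from the spring). I'll continue down to the stop.

Emit:
{"name": "drive_tool", "arguments": {"plan": [[0, 0, 0, 0, 0, 0.003, 1], [0, 0, 0, 0, 0, 0.006, 1], [0, 0, 0, 0, 0, 0.009, 1], [0, 0, 0, 0, 0, 0.012, 1], [0, 0, 0, 0, 0, 0.0145, 1], [0, 0, 0, 0, 0, 0.0145, 1]]}}

```text
time: 4.32
eef_pos: [0.5804, -0.2585, 0.114]
ee_rot: [[-0.954, 0.299, 0.0], [0.299, 0.954, -0.0], [-0.0, -0.0, -1.0]]
force: [-0.1, 0.5, 5.5]
grip_width: 0.0001
```

Emit:
{"name": "drive_tool", "arguments": {"plan": [[0, 0, 0, 0, 0, 0.0015, 1], [0, 0, 0, 0, 0, 0.003, 1], [0, 0, 0, 0, 0, 0.003, 1]]}}

```text
time: 4.7
eef_pos: [0.5804, -0.2585, 0.1121]
ee_rot: [[-0.954, 0.299, 0.001], [0.299, 0.954, -0.001], [-0.001, -0.0, -1.0]]
force: [-1.2, 0.4, 8.8]
grip_width: 0.0001
```

Emit:
{"name": "drive_tool", "arguments": {"plan": [[0, 0, 0, 0, 0, 0.0015, 1], [0, 0, 0, 0, 0, 0.0015, 1]]}}

```text
time: 4.95
eef_pos: [0.5804, -0.2585, 0.1113]
ee_rot: [[-0.954, 0.299, 0.001], [0.299, 0.954, -0.001], [-0.001, -0.0, -1.0]]
force: [-2.7, 2.8, 13.4]
grip_width: 0.0002
```

Force has risen sharply to 13 N, so this is the hard stop. I'll lift straight up and go above knob_empty.

Emit:
{"name": "drive_tool", "arguments": {"plan": [[0, 0, 0, 0, 0, -0.005, 1], [0, 0, 0, 0, 0, -0.012, 1], [0, 0, 0, 0, 0, -0.03, 1], [0, 0, 0, 0, 0, -0.07, 1], [0, 0, 0, 0, 0, -0.1, 1], [0, 0, 0, 0.013, 0.038, -0.1, 1], [0, 0, 0, 0.026, 0.077, -0.1, 1], [0, 0, 0, 0.04, 0.118, -0.1, 1], [0, 0, 0, 0.054, 0.158, -0.1, 1], [0, 0, 0, 0.068, 0.198, -0.1, 1], [0, 0, 0, 0.081, 0.238, -0.1, 1], [0, 0, 0, 0.095, 0.278, -0.1, 1], [0, 0, 0, 0.109, 0.318, -0.1, 1], [0, 0, 0, 0.122, 0.358, -0.1, 1], [0, 0, 0, 0.136, 0.398, -0.1, 1], [0, 0, 0, 0.15, 0.438, -0.1, 1], [0, 0, 0, 0.163, 0.478, -0.1, 1], [0, 0, 0, 0.173, 0.505, -0.1, 1], [0, 0, 0, 0.176, 0.515, -0.075, 1], [0, 0, 0, 0.176, 0.515, -0.055, 1]]}}

```text
time: 7.45
eef_pos: [0.5652, 0.2864, 0.1628]
ee_rot: [[-0.955, 0.297, -0.002], [0.297, 0.955, -0.001], [0.002, -0.001, -1.0]]
force: [-1.1, 0.6, -0.0]
grip_width: 0.0001
```

Run:
```python
from cell import *
import cv2,numpy as np
print(get_obs()["eef_pos"])
S=snapshot("scene")["image"];T=snapshot("top")["image"]
f=lambda I,u,v:cv2.resize(I[max(v-50,0):max(v-50,0)+100,u-50:u+50],None,fx=3,fy=3,interpolation=2)
cv2.imwrite("pics/c3.png",np.vstack([np.hstack([f(S,235,125),f(T,454,200)]),np.hstack([f(S,285,350),f(T,220,200)])])[:,:,::-1])
```

```text
[0.56521977 0.28643762 0.16280748]
```

View pics/c3.png

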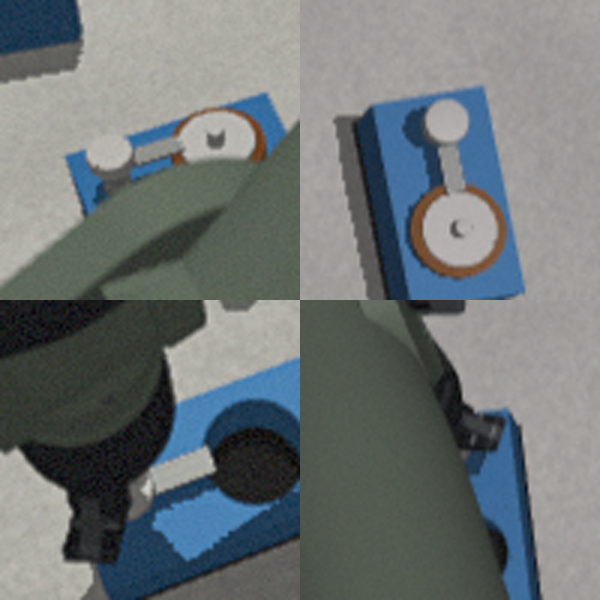

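The loose clip is now low: the top-right crop shows its shadow close beside the knob. Next I press the empty clip.

Emit:
{"name": "drive_tool", "arguments": {"plan": [[0, 0, 0, 0, 0, 0.015, 1], [0, 0, 0, 0, 0, 0.03, 1], [0, 0, 0, 0, 0, 0.035, 1], [0, 0, 0, 0, 0, 0.038, 1], [0, 0, 0, 0, 0, 0.041, 1], [0, 0, 0, 0, 0, 0.044, 1], [0, 0, 0, 0, 0, 0.047, 1], [0, 0, 0, 0, 0, 0.05, 1], [0, 0, 0, 0, 0, 0.05, 1]]}}

```text
time: 8.68
eef_pos: [0.5666, 0.2857, 0.1144]
ee_rot: [[-0.954, 0.299, 0.0], [0.299, 0.954, 0.0], [-0.0, 0.0, -1.0]]
force: [-1.3, -1.3, 6.1]
grip_width: -0.0002
```

Emit:
{"name": "drive_tool", "arguments": {"plan": [[0, 0, 0, 0, 0, 0.0015, 1], [0, 0, 0, 0, 0, 0.003, 1], [0, 0, 0, 0, 0, 0.0045, 1], [0, 0, 0, 0, 0, 0.0045, 1]]}}

```text
time: 9.18
eef_pos: [0.5666, 0.2858, 0.1119]
ee_rot: [[-0.954, 0.299, 0.001], [0.299, 0.954, 0.0], [-0.001, 0.001, -1.0]]
force: [-3.6, -2.0, 13.2]
grip_width: 0.0001
```

At the stop (13 N). I'll lift and move clear.

Emit:
{"name": "drive_tool", "arguments": {"plan": [[0, 0, 0, 0, 0, -0.005, 1], [0, 0, 0, 0, 0, -0.012, 1], [0, 0, 0, 0, 0, -0.03, 1], [0, 0, 0, 0, 0, -0.07, 1], [0, 0, 0, 0, 0, -0.11, 1], [0, 0, 0, 0.04, 0.01, -0.12, 1], [0, 0, 0, 0.08, 0.02, -0.12, 1], [0, 0, 0, 0.12, 0.03, -0.12, 1], [0, 0, 0, 0.16, 0.04, -0.12, 1], [0, 0, 0, 0.2, 0.05, -0.12, 1], [0, 0, 0, 0.24, 0.06, -0.12, 1], [0, 0, 0, 0.28, 0.07, -0.12, 1], [0, 0, 0, 0.32, 0.08, -0.12, 1], [0, 0, 0, 0.36, 0.09, -0.12, 1], [0, 0, 0, 0.4, 0.1, -0.12, 1], [0, 0, 0, 0.44, 0.11, -0.12, 1], [0, 0, 0, 0.45, 0.11, -0.12, 1], [0, 0, 0, 0.45, 0.11, -0.12, 1]]}}

```text
time: 11.42
eef_pos: [0.1696, 0.525, 0.2295]
ee_rot: [[-0.955, 0.298, 0.0], [0.298, 0.955, -0.001], [-0.0, -0.001, -1.0]]
force: [0.2, 0.8, -0.2]
grip_width: -0.0
```

Run:
```python
from cell import *
import cv2,numpy as np
o=get_obs();print(o["time"],o["eef_pos"],o["force"])
S=snapshot("scene")["image"];T=snapshot("top")["image"]
f=lambda I,u,v:cv2.resize(I[v-32:v+32,u-32:u+32],None,fx=4,fy=4,interpolation=2)
A=((276,363),(261,223),(221,123));B=((220,198),(340,207),(454,189))
cv2.imwrite("pics/c4.png",np.vstack([np.hstack([f(S,*p) for p in A]),np.hstack([f(T,*p) for p in B])])[:,:,::-1])
```

```text
11.425 [0.16956282 0.5249532  0.22952493] [ 0.2100059   0.79188656 -0.23213   ]
```

View pics/c4.png

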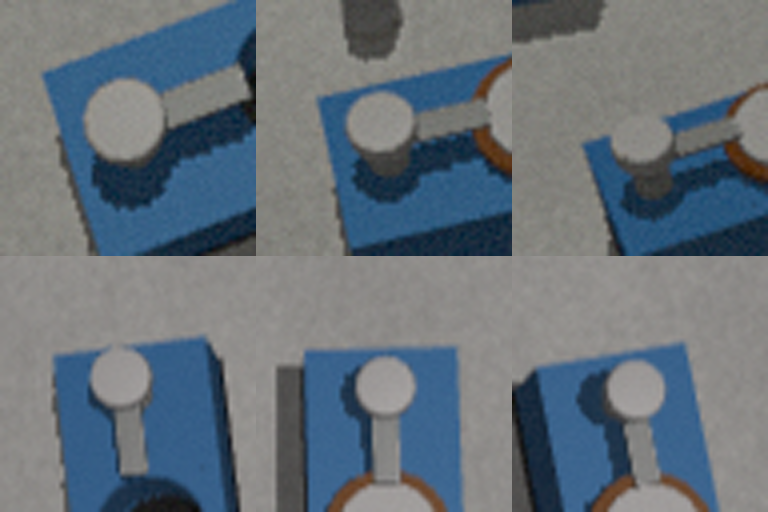

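The loose knob has dropped and the middle one is unchanged. The empty knob has risen slightly in the view, so I'll check that its shift fits 14 mm.

Run:
```python
from h import *
from cell import snapshot
N={n:snapshot(n) for n in("scene","top")}
P={"empty":((.5665,.2858),.121,.135),"mid":((.5418,.0035),.121,.121),"loose":((.5805,-.2588),.135,.121)}
for n in N:
    O=pickle.load(open(n+".pkl","rb"));W=O["world_to_cam"]
    for k,(xy,a,b) in P.items():
        uv=[]
        for z in(a,b):
            c=W@np.array([*xy,z,1]);uv.append([O["cx"]-O["fx"]*c[0]/c[2],O["cy"]+O["fy"]*c[1]/c[2]])
        uv=np.array(uv);u,v=uv[0].round().astype(int)
        r=7 if n=="top" else 9
        t=O["image"][v-r:v+r+1,u-r:u+r+1];w=N[n]["image"][v-r-8:v+r+9,u-r-8:u+r+9]
        m=cv2.matchTemplate(w,t,cv2.TM_CCOEFF_NORMED);l=cv2.minMaxLoc(m)
        print(n,k,"expected shift",(uv[1]-uv[0]).round(1),"seen",np.array(l[3])-8,round(l[1],2))
```

```text
scene empty expected shift [-0.7 -1.7] seen [-1 -2] 0.96
scene mid expected shift [0. 0.] seen [0 0] 0.99
scene loose expected shift [1.2 4.3] seen [1 4] 0.88
top empty expected shift [-1.  -1.2] seen [-1 -1] 0.96
top mid expected shift [0. 0.] seen [0 0] 1.0
top loose expected shift [-1.5  1.2] seen [-2  1] 0.95
```

All three clips match the state asked for in both views, so I'm handing in.

```bash
python3 -c "
from cell import *
print(sign_off())"
```

```text
the job is handed in; nothing more can be done
None
```

I pressed the loose clip once to its hard stop and it locked. I then pressed the empty block's clip once to its stop and it sprang up. Both presses reached about 13 N at a height of 111–112 mm. I left the third clip and the yellow look-alike alone, moved the arm clear, and handed the job in at about 11.5 s.

The last check compared how far each knob had moved in both camera views with the expected 14 mm:
- **Loose clip:** its shift matches going down 14 mm, to locked.
- **Empty clip:** its shift matches coming up 14 mm, to raised.
- **Held vessel's clip:** no movement seen.

No check failed. The first two-view heights read about 3–6 mm high on all three knobs, but raised and locked were still clearly told apart. Hand-in gave no verdict.

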